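# Dispense one chair glide and push it onto the cork mat

### The job

Press the plunger of the glide dispenser all the way down once and let it come back up, so that a single chair glide slides out of the front of the dispenser; then push that glide aside along the bench top with the fingertips until it lies wholly on the round cork mat. Do not pinch or lift the glide or press hard on it, keep the other glides in the dispenser, leave the jar, the spool and the hammer where they are, and finish with the hand clear.

Things in the scene. Friction and masses are not known exactly. Their poses are not given: they have to be found in the camera images.
- dispenser: grey metal dispenser screwed to the bench. Origin on the bench top, on the axis of its square tower (50 x 50 mm, 42 mm high, holds the stack; exit slot at its foot in front). Its own -x is where a glide comes out, z up. Behind the tower, own x +25 to +139 mm, is a housing 56 mm wide, 45 mm high, with the plunger on top; flat flanges 4 mm high reach 43 mm to either side
- plunger_top (a point): centre of the flat top of the plunger's round black cap (36 mm diameter, 12 mm thick), 97 mm above the bench when up, 70 mm behind the tower's axis (own x = +70 mm of the dispenser)
- plunger (a joint): plunger travel, m: 0 up, 0.035 fully down (hard stop; beyond 0.028 is enough). A spring returns it: 3 N at the top, 9 N fully down, plus damping 15 N per m/s. It drives a flat shuttle (30 mm wide, 11 mm high) forward along the bench under the stack at 2.5 times its travel; let up, the shuttle goes back and the next glide drops in: a second press would eject a second glide
- glide0_center (a point): centre of the lowest glide in the tower, the one that comes out: white nylon disc, 40 mm diameter, 12 mm thick, about 20 g, lying flat; this point is 6 mm above the bench. After a full press it lies free on the bench, its centre 78 to 86 mm in front of the tower's axis
- glide1_center (a point): centre of the second glide, same kind, stacked on the first; it stays in the magazine and drops 12 mm
- glide2_center (a point): centre of the third, top glide, likewise stays
- mat: round cork mat, 100 mm diameter, fixed on the bench practically flush (under 1 mm, no step to slide over); origin at its centre. It lies to one side, left or right, of where the glide comes out, its centre 120 to 160 mm to the side of the dispenser's x axis
- jar: bystander: closed amber glass jar, 56 mm diameter, 62 mm high, standing on the side opposite the mat; origin at the centre of its underside
- spool: bystander: standing spool of twine, 62 mm diameter, 91 mm high, near the left side of the dispenser's housing; origin at the centre of its underside
- hammer: bystander: tack hammer, 260 mm long, lying on the bench to the right of the dispenser; its x axis runs along the handle towards the head
Things that resemble listed ones, but are neither listed nor needed, are in the scene too. Of the things that look like the dispenser, the middle-sized one is meant.

How it is judged:
By the outcome, as a careful person would: the job done as asked, in the order asked, and still so for the second after the job is handed in, with the robot touching nothing.
It also fails if it takes over 45 s, if anything falls off the work surface, if the arm or the gripper's body presses on something with over 40 N, if the wrist force passes 120 N, or if a joint passes its speed limit or range.

### The arm

A 7-joint arm with a two-finger parallel gripper is mounted at the origin on the work surface. World frame = base frame: x ahead of the robot, y to its left, z up, the work surface at z = 0. Lengths are in m, angles in rad, forces in N, time in s.
With the tool pointing down it reaches from about 0.4 to 0.875 m from the base axis. Payload 4.4 kg.
Tool frame: the origin (TCP) lies at the very end of the fingers, on their centre line; the grasp point (between the pads) lies behind it (ctrl.pinch_z is the z of the grasp point in the tool frame, in m); z points along the fingers, y is the line along which they close (so a half turn about z gives the same grasp; the last joint's range is limited). The gripper opens to 85 mm and grips with 20 to 120 N. Pads are 22 mm wide; open, the fingers measure 114 mm over their backs; the gripper's body (76 mm by 85 mm) begins 54 mm behind the grasp point. The pads swing forward as they close: fully open they stand 13 mm farther back than shut.
Start: joints at [-1.346, 0.628, 0.038, 1.517, -0.027, 0.996, -0.02], TCP at [0.186, 0.623, 0.231] pointing down, gripper open.
Joint ranges: [-3.06, 3.06], [-0.37, 2.12], [-1.25, 1.32], [0.18, 2.47], [-1.1, 4.24], [0.23, 1.98], [-2.94, 2.94]. Speed limits (rad/s): [2.57, 2.57, 3.14, 3.14, 3.14, 3.14, 3.14].

### API

Orientations are given as a unit quaternion [w, x, y, z].
In Python, from rig import ctrl gives the robot as it stands. The module is installed in compiled form; this text tells all that it offers. Calls block until the motion is done:
- ctrl.move_pose(position, orientation): joint-space move of the TCP to a pose.
- ctrl.move_l(position, max_speed=0.15, attitude=None, force_limit=None): straight line of the TCP; attitude=None keeps the orientation; max_speed is the mean speed in m/s. With force_limit (N) it stops when the force on the tool has changed by that much, and returns True; else False.
- ctrl.move_j(angles): joint-space move.
- ctrl.open() and ctrl.grab(effort=None): open the fingers fully, or close them until they stop; effort is the grip in N (None keeps the last).
- ctrl.wait(seconds).
- ctrl.ik(position, orientation): joint angles nearest the present ones, or None.
- ctrl.state(): the state.
- ctrl.grab_frame(name): name is "scene" or "top" or "wrist"; returns a dict with "pixels" (480x640x3 uint8, red, green, blue), "fx", "fy", "cx", "cy" (pixels), "pose" (4x4, takes a point from camera to world coordinates). Camera axes: x right, y up, looking along -z (the intrinsics and any distortion apply to the point x, -y, -z); pixel columns grow to the right and rows downward; lengths in m; the calibration is good to about 2 mm. A picture is of the moment at which its call begins. There is no depth.
A pose or a line that the arm cannot do raises ctrl.MotionError and nothing moves.
- ctrl.finish_job(): hands the job in; it is judged then, once.
The state is a dict: "clock": time; "joint_positions": joint angles; "qd": joint speeds; "tau": joint torques, N m; "tcp_pos": TCP position; "ee_rot": TCP orientation; "contact_force": force on the tool from outside, world axes, zero at the start; "moment": the same for the moment, N m; "grip_width": finger opening in m; "grasp_force": force on a finger pad.
Only numpy, scipy, OpenCV 4.12 (cv2) and the standard library are available. Lean on these libraries where they do the work, as an engineer would, in place of code of your own. Each camera call takes 0.05 s, during which the arm holds its last target. There are 200 camera calls.

## Working session

There is one attempt and no reset: what is moved stays moved. The work goes in short steps, each a Python script; the robot and the scene stay as the last script left them, time stands still between calls to the robot, and variables do not carry over. Pictures are saved under pics/ and viewed, at most 10 in all, crops included, and the job is handed in when it is done.

```bash
mkdir -p pics; cat > h.py <<'E'
import numpy as np, cv2
from rig import ctrl
def snap(name,fn=None):
    f=ctrl.grab_frame(name)
    if fn: cv2.imwrite('pics/'+fn,f['pixels'][:,:,::-1])
    return f
def ray(f,u,v,z):
    T=np.array(f['pose']); d=np.array([(u-f['cx'])/f['fx'],-(v-f['cy'])/f['fy'],-1.])
    d=T[:3,:3]@d; o=T[:3,3]; return o+d*(z-o[2])/d[2]
def proj(f,p):
    T=np.array(f['pose']); c=T[:3,:3].T@(np.array(p)-T[:3,3])
    return f['cx']+f['fx']*c[0]/-c[2], f['cy']-f['fy']*c[1]/-c[2]
E
python3 - <<'E'
from h import *
a=snap('top','top.png');b=snap('scene','scene.png')
for f in(a,b): print({k:f[k] for k in f if k!='pixels'})
print(ctrl.state(),ctrl.pinch_z)
E
```

```text
{'fx': 455.1502734007545, 'fy': 455.1502734007545, 'cx': 315.8655684153675, 'cy': 245.76494689883205, 'pose': array([[ 0.04228823,  0.97364179, -0.22412802,  0.34196525],
       [-0.99910385,  0.04080848, -0.01123238, -0.03323793],
       [-0.00178999,  0.22440216,  0.97449498,  0.99065596],
       [ 0.        ,  0.        ,  0.        ,  1.        ]])}
{'fx': 480.7168507106403, 'fy': 480.7168507106403, 'cx': 320.30082036062794, 'cy': 242.6020516188589, 'pose': array([[ 0.13461061, -0.8003823 ,  0.58418162,  0.97900172],
       [ 0.9907735 ,  0.09934907, -0.09218262, -0.08434771],
       [ 0.01574344,  0.59120043,  0.80637101,  0.71610221],
       [ 0.        ,  0.        ,  0.        ,  1.        ]])}
{'clock': 0.1, 'joint_positions': array([-1.34577763,  0.62927024,  0.03841554,  1.51824463, -0.02700117,
        0.99634573, -0.01997744]), 'qd': array([ 1.45491459e-03, -2.51647420e-03, -1.22433845e-03, -9.34671358e-04,
        2.15580083e-04,  1.16670958e-05,  1.40108593e-03]), 'tau': array([ 3.57675999e-03, -5.64531076e+01,  1.23097301e+00, -1.93975192e+01,
        1.12933625e-02,  5.33316401e-03, -3.77618278e-06]), 'tcp_pos': array([0.18617046, 0.62217819, 0.23047725]), 'ee_rot': array([-1.26695259e-04,  1.44874614e-01,  9.89449635e-01, -8.66323636e-04]), 'contact_force': array([ 0.57312887, -0.45450016, -0.32232428]), 'moment': array([-0.02996181,  0.05653759, -0.02723535]), 'grasp_force': 0.0, 'grip_width': 0.08542101576935682} -0.0187
```

View pics/top.png

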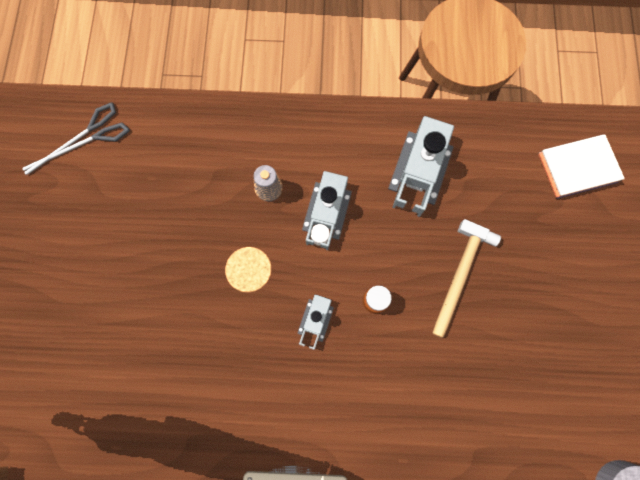

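View pics/scene.png

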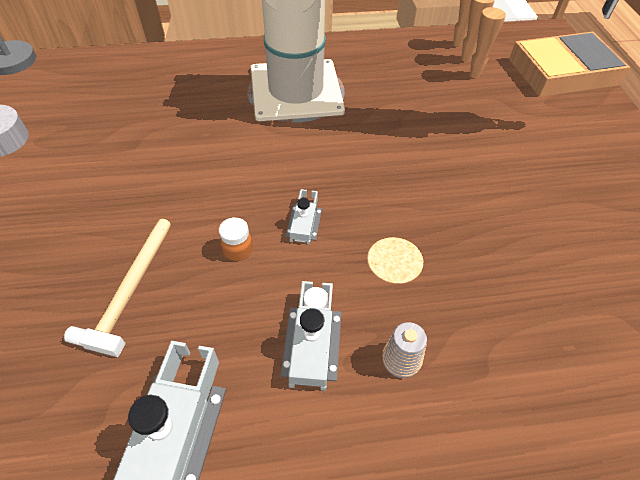

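The top view shows the middle dispenser with its cap at about (329,195) and its glide at (319,233). The mat is at (248,270), the spool at (266,182), the jar at (378,298), and a small decoy at (315,320). The scene view agrees: cap (312,320), glide (316,298), mat (396,260).

```bash
cat > m.py <<'E'
from h import *
def blob(f,u,v,r,fn):
    p=f['pixels'].astype(int); m=fn(p).astype(np.uint8); k=np.zeros_like(m); cv2.circle(k,(u,v),r,1,-1); m&=k
    n,l,s,c=cv2.connectedComponentsWithStats(m); i=1+np.argmax(s[1:,4]); 
    e=cv2.minEnclosingCircle(cv2.findContours((l==i).astype(np.uint8),0,2)[0][0]); return c[i],s[i,4],e
dark=lambda p:p.max(2)<45
white=lambda p:p.min(2)>205
cork=lambda p:(p[:,:,0]>190)&(p[:,:,1]>140)&(p[:,:,2]<170)
if __name__=='__main__':
    t=snap('top');s=snap('scene')
    for n,f,u,v,r,fn,z in [('cap',t,329,195,13,dark,.097),('cap',s,312,320,16,dark,.097),('gl',t,319,233,13,white,.036),('gl',s,316,298,14,white,.036),
      ('mat',t,248,270,35,cork,0),('mat',s,396,260,40,cork,0),('jar',t,378,298,18,white,.062),('jar',s,234,230,20,white,.062),('small',t,316,316,9,dark,.05)]:
        c,a,e=blob(f,u,v,r,fn); print(n,c,a,e,ray(f,*c,z)[:2].round(4),ray(f,*e[0],z)[:2].round(4))
    for n,pts,z in [('small top',[(320,297),(331,300),(303,345),(314,349)],.02),('spool',[(266,175)],.09),('housing back',[(324,174),(347,178)],.045),('tower front',[(307,244),(330,247)],.042)]:
        for q in pts: print(n,ray(t,*q,z)[:2].round(3))
    cr=cv2.resize(t['pixels'][140:370,215:415],None,fx=2.6,fy=2.6,interpolation=2); cv2.imwrite('pics/crop.png',cr[:,:,::-1])
E
python3 m.py
```

```text
cap [329.1942446  194.12230216] 139 ((328.6000061035156, 194.60000610351562), 7.2471604347229) [ 0.6582 -0.0459] [ 0.6571 -0.0447]
cap [307.80597015 324.89552239] 67 ((311.30767822265625, 320.1538391113281), 11.739394187927246) [ 0.6717 -0.0506] [ 0.665  -0.0448]
gl [319.89338235 233.18382353] 272 ((320.6176452636719, 233.38235473632812), 10.090779304504395) [ 0.5898 -0.0298] [ 0.5895 -0.0314]
gl [315.65995526 298.049217  ] 447 ((315.69049072265625, 299.30950927734375), 12.950578689575195) [ 0.5956 -0.029 ] [ 0.5979 -0.0293]
mat [247.59529603 269.31386861] 1233 ((247.72222900390625, 269.27777099609375), 23.212608337402344) [0.5102 0.1265] [0.5103 0.1262]
mat [411.3125 279.125 ] 16 ((411.0, 278.5), 7.826338291168213) [0.5587 0.1454] [0.5574 0.1452]
jar [378.31057269 297.37444934] 454 ((378.30218505859375, 297.3351745605469), 12.105201721191406) [ 0.4529 -0.1544] [ 0.453  -0.1544]
jar [233.95381883 229.31438721] 563 ((233.43333435058594, 230.48333740234375), 14.645508766174316) [ 0.4589 -0.1529] [ 0.4613 -0.1538]
small [318.  313.5] 2 ((318.0, 313.5), 0.5001000165939331) [ 0.4161 -0.0328] [ 0.4161 -0.0328]
small top [ 0.454 -0.036]
small top [ 0.448 -0.059]
small top [ 0.352 -0.004]
small top [ 0.345 -0.027]
spool [0.698 0.089]
housing back [ 0.723 -0.033]
housing back [ 0.716 -0.085]
tower front [ 0.563 -0.003]
tower front [ 0.559 -0.053]
```

View pics/crop.png

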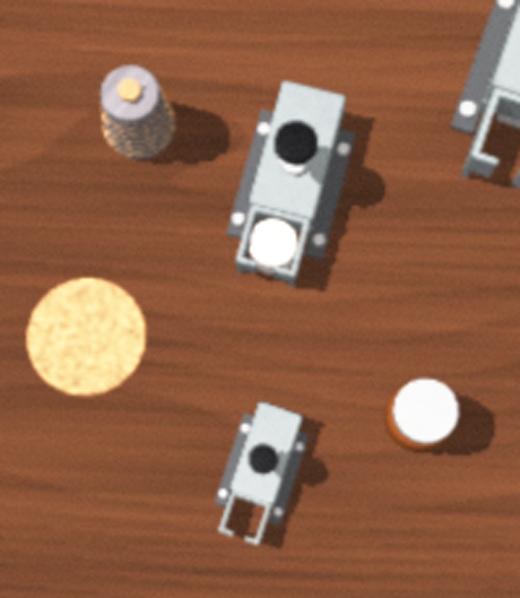

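The cap is at about (0.661,-0.045), the tower at (0.593,-0.030), and their 70 mm spacing checks out. The mat is at (0.510,0.1265), so I'll press now.

```bash
python3 - <<'E'
from h import *
q=[0,0,1,0]
ctrl.grab(20)
ctrl.move_pose([.661,-.045,.20],q)
ctrl.move_l([.661,-.045,.105],.12)
print(ctrl.state()['contact_force'],ctrl.state()['tcp_pos'],ctrl.state()['joint_positions'])
r=ctrl.move_l([.661,-.045,.0625],.03,force_limit=25)
ctrl.wait(.3); s=ctrl.state(); print(r,s['tcp_pos'],s['contact_force'])
ctrl.move_l([.661,-.045,.105],.05)
ctrl.move_l([.661,-.045,.20],.15)
t=snap('top','t2.png'); print(ctrl.state()['clock'],ctrl.state()['contact_force'])
cr=cv2.resize(t['pixels'][140:370,215:415],None,fx=2.6,fy=2.6,interpolation=2); cv2.imwrite('pics/crop2.png',cr[:,:,::-1])
from m import blob,white
c,a,e=blob(t,311,270,25,white); print(c,a,e,ray(t,*e[0],.012),ray(t,*c,.012))
s=snap('scene'); p=[int(x) for x in proj(s,ray(t,*c,.012))]
c,a,e=blob(s,*p,25,white); print(c,a,e,ray(s,*e[0],.012),ray(s,*c,.012))
E
```

```text
[-0.34962832  1.65020112 -0.34649058] [ 0.66171858 -0.04505701  0.1057825 ] [-0.00328946  0.78927726  0.0501965   1.58574095 -0.05132862  0.76628179
  1.63983685]
False [ 0.66131167 -0.04505114  0.06336384] [-1.45462664  0.89250743  7.97478833]
8.4917 [ 0.38396783 -0.07348812 -0.80049183]Traceback (most recent call last):
  File "<stdin>", line 14, in <module>
  File "m.py", line 4, in blob
    n,l,s,c=cv2.connectedComponentsWithStats(m); i=1+np.argmax(s[1:,4]);
                                                     ~~~~~~~~~^^^^^^^^^
    return _wrapfunc(a, 'argmax', axis=axis, out=out, **kwds)
    return bound(*args, **kwds)
ValueError: attempt to get argmax of an empty sequence
```

View pics/crop2.png

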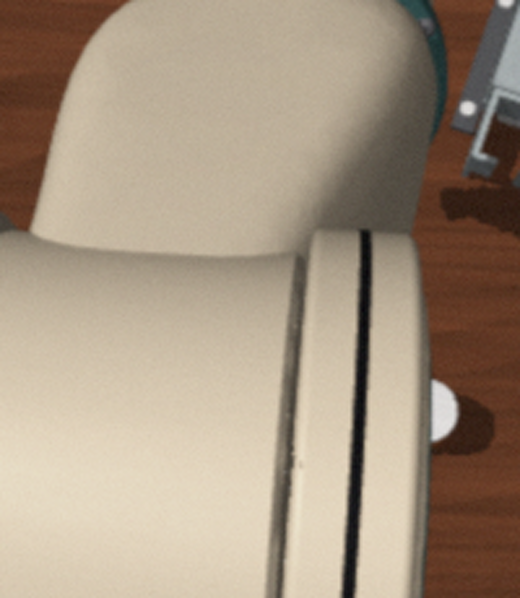

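The arm hides the area in the top view; the press reached 33.6 mm at 8 N. I'll use the scene and wrist cameras from the pre-push position.

```bash
python3 - <<'E'
from h import *
from m import blob,white
ctrl.move_pose([.515,-.08,.20],[0,0,1,0])
s=snap('scene');w=snap('wrist')
print(proj(s,[.513,-.012,.012]),proj(w,[.513,-.012,.012]))
cv2.imwrite('pics/sw.png',np.hstack([s['pixels'][150:400,200:500],cv2.resize(w['pixels'],(333,250))])[:,:,::-1])
for f in(s,w):
    try:
        p=[int(x) for x in proj(f,[.513,-.012,.012])]
        c,a,e=blob(f,*p,25 if f is s else 90,white); print(c,a,e,ray(f,*e[0],.012)[:2],ray(f,*c,.012)[:2])
    except Exception as x: print(x)
E
```

```text
(np.float64(319.089427689532), np.float64(263.0978139724113)) (np.float64(383.6300551117247), np.float64(213.92517696172365))
[320.1974026  264.24935065] 385 ((319.9285583496094, 264.5), 11.475461959838867) [ 0.51612012 -0.01093088] [ 0.51565482 -0.01039079]
[386.23227384 210.62265689] 1227 ((386.2930908203125, 210.63792419433594), 20.160062789916992) [ 0.50968833 -0.00954395] [ 0.50967305 -0.00960504]
```

View pics/sw.png

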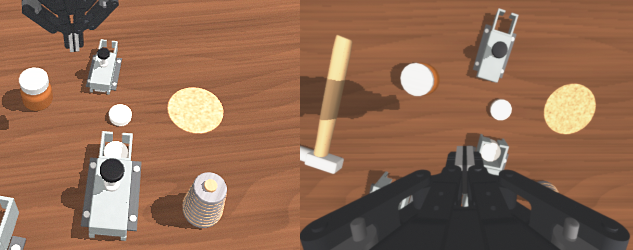

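The glide is out, lying alone at about (0.512,-0.010), and the second glide is still in the tower. Next I push along +y, with a check halfway.

```bash
cat > look.py <<'E'
from h import *
from m import blob,white,cork
def look(x,y,fn):
    s=snap('scene');w=snap('wrist')
    cv2.imwrite('pics/'+fn,np.hstack([s['pixels'][150:400,200:500],cv2.resize(w['pixels'],(333,250))])[:,:,::-1])
    for f,r in((s,22),(w,50)):
        for n,X,Y,fun,z,rr in(('glide',x,y,white,.012,r),('mat',.51,.1265,cork,0,45 if f is s else 90)):
            try:
                c,a,e=blob(f,*[int(v) for v in proj(f,[X,Y,z])],rr,fun); print(n,a,c.round(),e[1],ray(f,*e[0],z)[:2].round(4),ray(f,*c,z)[:2].round(4))
            except Exception as ex: print(n,'none')
    st=ctrl.state(); print(st['clock'],st['tcp_pos'],st['contact_force'])
E
python3 - <<'E'
from look import *
ctrl.move_l([.512,-.070,.20])
ctrl.move_l([.512,-.070,.03],.12)
print(ctrl.move_l([.512,-.070,.004],.05,force_limit=8))
print(ctrl.move_l([.512,.02,.004],.05,force_limit=10))
look(.512,.055,'p3.png')
E
```

```text
False
False
glide 329 [355. 261.] 10.718465805053711 [0.5165 0.0519] [0.5173 0.0522]
mat 20 [403. 276.] 3.3748297691345215 [0.5509 0.1321] [0.5508 0.1328]
glide 4908 [391. 298.] 43.59085464477539 [0.5079 0.053 ] [0.507  0.0532]
mat 25049 [541. 292.] 90.0000991821289 [0.5098 0.1261] [0.5098 0.1262]
13.775 [0.51200041 0.01977313 0.00399274] [-0.53455933 -0.19851757  0.39129394]
```

View pics/p3.png

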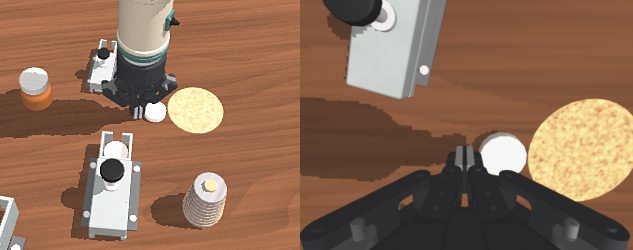

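The glide is riding on the fingertips at about (0.511,0.052), with the mat centre at (0.510,0.126). I'll continue the push, back off and check.

```bash
python3 - <<'E'
from look import *
print(ctrl.move_l([.511,.0945,.004],.05,force_limit=10))
ctrl.move_l([.511,.060,.004],.06)
ctrl.move_l([.511,.050,.20],.12)
look(.511,.1265,'p4.png')
E
```

```text
False
glide 372 [396. 256.] 12.25683879852295 [0.5152 0.1235] [0.5144 0.1259]
mat 42 [383. 258.] 6.020897388458252 [0.5064 0.1068] [0.5073 0.105 ]
glide 1282 [394. 216.] 20.818788528442383 [0.5094 0.1278] [0.5089 0.1275]
mat 2595 [390. 213.] 50.45669937133789 [0.51  0.128] [0.5086 0.1265]
18.025 [0.51065876 0.04997025 0.199424  ] [-0.36017915  0.42174937  0.75260701]
```

View pics/p4.png

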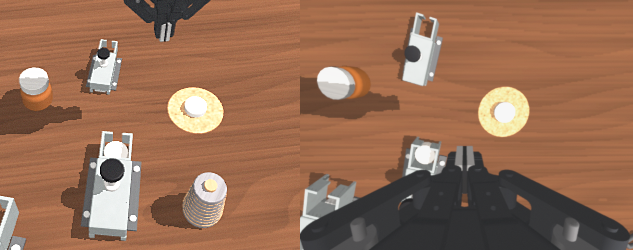

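The glide lies centred on the mat, the bystanders I can see look unmoved, and the hand is clear.

```bash
python3 -c "
from rig import ctrl
print(ctrl.finish_job())"
```

```text
the job is handed in; nothing more can be done
None
```

I pressed the plunger down once (33.6 mm) and let it back up, pushed the single ejected glide to the centre of the cork mat, and handed the job in at about 18 s with the hand clear.

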